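# Vent and open the filler cap of a cement tank

## Robot

A 6-joint arm with a two-finger parallel gripper is mounted at the origin on the work surface. World frame = base frame: x ahead of the robot, y to its left, z up, the work surface at z = 0. Lengths are in mm, angles in rad, forces in N, time in s.
With the tool pointing down it reaches from about 350 to 875 mm from the base axis. Payload 15.5 kg.
Tool frame: the origin (TCP) lies midway between the tips of the shut fingers; the grasp point (between the pads) lies 19 mm behind it; z points along the fingers, y is the direction in which the jaws open and shut (so a half turn about z gives the same grasp; the last joint's range is limited). The gripper opens to 85 mm and grips with 20 to 120 N. Pads are 22 mm wide; open, the fingers measure 114 mm over their backs; the gripper's body (76 mm by 85 mm) begins 54 mm behind the grasp point. The pads swing forward as they close: fully open they stand 13 mm farther back than shut.
Start: joints at [1.224, 0.494, 1.345, -0, 1.302, -0.096], TCP at [155.712, 605.293, 231.277] pointing down, gripper open.
Joint ranges: [-2.91, 2.91], [-0.82, 2.16], [0.22, 2.67], [-1.22, 4.37], [0.12, 2.79], [-3.08, 3.08]. Speed limits (rad/s): [1.89, 1.89, 2.57, 3.01, 3.01, 3.01].

## Interface

Orientations are given as a rotation vector (axis times angle).
In Python, from cell import get_state, optics, arm gives the robot as it stands. The module is installed in compiled form; this text tells all that it offers.
- The arm moves only by the shell command python3 -m jog 'ROWS' [FORCE]. ROWS is JSON, a list of rows, each a list of 3 entries, a list of its own where there are three numbers: the shift along the tool's x, y, z in m, then the turn about the tool's z in rad, then the finger opening in m, from 0 to 0.0854. A call has 1 to 12 rows; each row is the pose to reach, as a shift and turn from the pose measured when the call began, along the tool's axes at that moment; what a row does not reach only later rows make up. A row lasts 1/8 s, in which the tool goes at most 62.5 mm and 10.7 degrees, less where a joint would pass 70% of its speed; a pose out of reach is approached as far as the arm can. A call with a gripper value outside its range is refused whole. The fingers move at their own pace and stop on an object; FORCE is the grip in N (left out, the last holds). Time passes only in rows, so rows that repeat a pose let the fingers close. It gives the time, the measured TCP pose, the force and the opening at its end, in the units of the state.
- get_state(): the state, without advancing time (a new reading comes with each control period).
- optics.grab_frame(name): name is "side" or "top"; returns a dict with "pixels" (400x640x3 uint8, blue, green, red), "fx", "fy", "cx", "cy" (pixels), "world_from_camera" (4x4, takes a point from camera to world coordinates). Camera axes: x right, y up, looking along -z (the intrinsics and any distortion apply to the point x, -y, -z); pixel columns grow to the right and rows downward; lengths in mm; the calibration is good to about 2 mm. A picture is of the moment at which its call begins. There is no depth.
- arm.hand_in(): hands the job in, once; it reports no verdict.
The state is a dict: "time": time; "joints": joint angles; "joint_vel": joint speeds; "tau": joint torques, N m; "eef_pos": TCP position; "orientation": TCP orientation; "wrist_force": force on the tool from outside, world axes, zero at the start; "torque": the same for the moment, N m; "grip_width": finger opening in mm.
Only numpy, scipy, OpenCV 4.12 (cv2) and the standard library are available. Lean on these libraries where they do the work, as an engineer would, in place of code of your own. Each camera call takes 0.05 s, during which the arm holds its last target.

## Task

The cement tank has to be refilled. First let the pressure off by lifting the red vent tab on its filler cap until it stands straight up, without turning the cap yet; then unscrew the cap anticlockwise, feeling for the place where it springs free and never forcing it against its thread or its stop, and lift it off. Set it down gently, right way up, wholly on the green cutting mat, let go of it, and leave everything else where it is.

Things in the scene. Friction and masses are not known exactly. Their poses are not given: they have to be found in the camera images.
- tank: Steel pressure tank for contact cement, bolted to the bench: 140 mm across (174 over its feet), flat lid 140 mm above the bench. A round gauge sticks out 30 mm from its side towards its -x, 85 mm up; four clamp blocks on the lid's edge, 76 to 88 mm from the axis, reach 151 mm up. A 35 mm filler neck stands on the lid's axis. Origin on the axis at bench height, z up.
- neck_rim (a point): Centre of the neck's rim, on the tank's axis, 164 mm above the bench. Round the neck runs a coarse thread in three parts; three pins in the cap's skirt hold under it. How tightly the cap was screwed on differs each time: it comes free after 22 to 82 degrees of anticlockwise turn, rising 1.5 mm at most on the way. Pulled up before it is free, it is held fast.
- stops: Three small teeth on the neck, hidden in the cap while it is on, that end the turn: about 10 degrees after the cap has come free its pins meet them. They are only to be touched lightly: more than about 0.25 N m against them is too much. Fixed to the tank; origin at the centre of the neck's rim.
- cap: Dark fluted steel filler cap, 54 mm across, screwed on the neck; 100 to 150 g in all. Origin on its axis at the lower edge of its skirt (153 mm above the bench when screwed on), z up; its flat top is 22 mm above that. Two hinge ears on top, 12 mm long in x, 10 to 12 mm either side of the axis, end 36 mm above the origin. The tab, when down, points along the cap's +x.
- cap_edge (a point): Point on the cap's rim, 27 mm from its axis along the cap's +x, 20 mm above its origin; it goes round with the cap. A sprung seal in the cap presses it up against the thread with 10 to 12 N: turning takes 0.2 to 0.4 N m (less at standstill). As it comes free the resistance drops and the seal lifts the cap up to 5 mm, or pushes up with about 7 N on a hand that holds it; then it lifts straight off.
- tab (a joint): Angle of the red vent tab on the cap, rad: 0 lying flat over the cap, 1.57 standing straight up (its stop). A flat bar 18 mm wide, 8 mm thick, reaching 38 mm from its hinge line, which crosses the cap's axis along the cap's y, 31 mm above the cap's origin. The hinge is stiff (0.08 N m, 3 N at 28 mm) and the tab stays where it is left.
- tab_end (a point): Middle of the tab's free end, 38 mm from the hinge line. Lying flat, the tab's underside is 5 mm above the cap's top and its end overhangs the cap's rim by 11 mm. Upright, the tab stands on the cap's axis, wide faces towards the cap's +x and -x, this point 69 mm above the cap's origin; it is the handle for turning and lifting the cap.
- mat: Green cutting mat with thin yellow lines, 150 by 150 mm, 4 mm thick, fixed flat on the bench. Origin at the centre of its underside.
- polish_tin: round flat blue tin of shoe polish, 70 mm across, 27 mm high; origin at the centre of its underside
- spool: wooden thread spool standing upright, 38 mm across, 50 mm high; origin at the centre of its underside
- hammer: cobbler's hammer lying flat, about 260 mm long; origin near the middle of its handle, on the worktop
- dye_brown: small amber dye bottle with a white cap, 42 mm across, 105 mm high; origin at the centre of its underside
- dye_black: small black dye bottle with a red cap, 42 mm across, 105 mm high; origin at the centre of its underside
- brush: brush with a wooden handle lying flat; origin on the worktop under its handle
- last: wooden shoe last, 250 mm long, 80 mm wide, 98 mm high; origin under its middle
There are look-alikes about, which are no part of the job. Of the things like the mat, leave any that is black; of the rest the smaller one is meant.

How it is judged:
By the outcome, as a careful person would: the job done as asked, in the order asked, and still so for the second after the job is handed in, with the robot touching nothing.
It also fails if it takes over 72 s, if anything falls off the work surface, if the arm or the gripper's body presses on something with over 40 N, if the wrist force passes 120 N, or if a joint passes its speed limit or range.

## Working session

There is one attempt and no reset: what is moved stays moved. The work goes in short steps, Python scripts to look and compute and a shell command to move; the robot and the scene stay as the last step left them, time stands still between calls to the robot, and variables do not carry over. Pictures are saved under pics/ and viewed, and the job is handed in when it is done.

```bash
mkdir -p pics; ls
python3 - <<'E'
from cell import get_state, optics, arm
import cv2,numpy as np
np.set_printoptions(precision=4,suppress=True)
print(get_state())
for n in("side","top"):
    f=optics.grab_frame(n); cv2.imwrite(f"pics/{n}0.png",f["pixels"])
    print(n,{k:v for k,v in f.items() if k!="pixels"})
E
```

```text
pics
{'time': 0.0, 'joints': array([ 1.2235,  0.4942,  1.3461, -0.    ,  1.3025, -0.0955]), 'joint_vel': array([ 0.0016, -0.0007, -0.0014, -0.0003,  0.0014, -0.0004]), 'tau': array([  0.004 , -88.2164, -38.3857,   0.0002,   0.0105,  -0.    ]), 'eef_pos': array([155.5868, 604.9623, 230.6981]), 'orientation': array([-0.3945, -3.1165,  0.0019]), 'wrist_force': array([ 0.9075, -0.523 ,  0.0791]), 'torque': array([0.0617, 0.0203, 0.0259]), 'grip_width': 85.1762689320953}
side {'fx': 476.41559677887915, 'fy': 476.41559677887915, 'cx': 323.51981132278735, 'cy': 196.16481640491403, 'world_from_camera': array([[   0.9   ,    0.3242,   -0.2914,  130.1698],
       [  -0.4358,    0.6536,   -0.6188, -764.7194],
       [  -0.0102,    0.6839,    0.7295, 1032.745 ],
       [   0.    ,    0.    ,    0.    ,    1.    ]])}
top {'fx': 497.01885662191677, 'fy': 497.01885662191677, 'cx': 327.31057736415295, 'cy': 207.34969173331194, 'world_from_camera': array([[  -0.011 ,    0.9974,   -0.0706,  401.6793],
       [  -0.9999,   -0.0108,    0.0031,  -21.7196],
       [   0.0023,    0.0706,    0.9975, 1427.3285],
       [   0.    ,    0.    ,    0.    ,    1.    ]])}
```

View pics/side0.png

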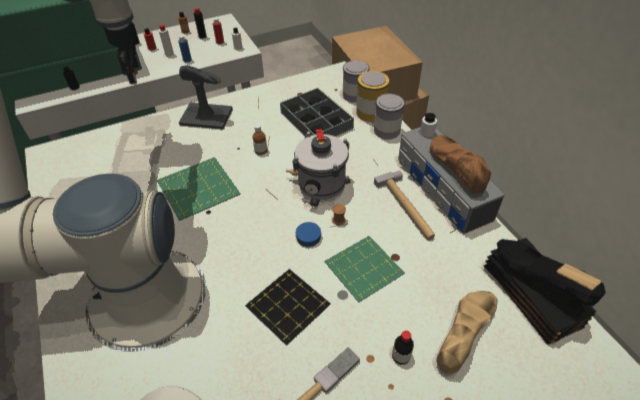

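View pics/top0.png

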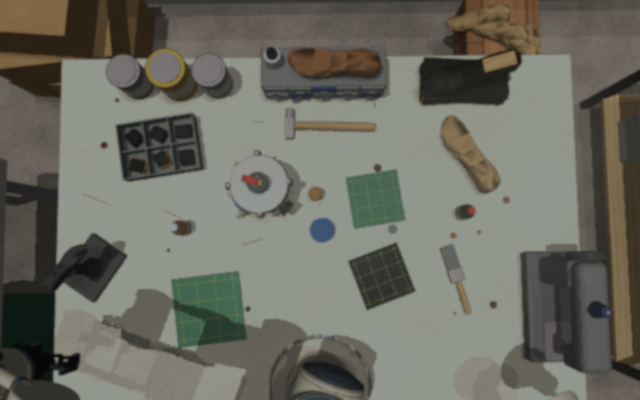

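The mat candidates in the top view are the small green one (376,198), the larger green one (209,309) and the black one (381,276). The tank with its red tab is at (257,183). By the description I want the green mat at (376,198), and I'll check its size and take close crops.

```bash
cat > h.py <<'E'
import numpy as np,cv2
from cell import get_state, optics, arm
from scipy.spatial.transform import Rotation as R
np.set_printoptions(precision=3,suppress=True)
def ray(f,u,v):
    T=f["world_from_camera"]; d=np.array([(u-f["cx"])/f["fx"],-(v-f["cy"])/f["fy"],-1]); return T[:3,3],T[:3,:3]@d
def unp(f,u,v,z):
    o,d=ray(f,u,v); return o+d*(z-o[2])/d[2]
def proj(f,p):
    T=f["world_from_camera"]; c=T[:3,:3].T@(np.array(p)-T[:3,3]); return np.array([f["cx"]+f["fx"]*c[0]/-c[2], f["cy"]-f["fy"]*c[1]/-c[2]])
def crop(f,name,u0,v0,w,h,s):
    p=f["pixels"][v0:v0+h,u0:u0+w]; cv2.imwrite(name,cv2.resize(p,None,fx=s,fy=s,interpolation=cv2.INTER_CUBIC))
def tri(a,b):
    (o1,d1),(o2,d2)=a,b
    A=np.stack([d1,-d2],1); t=np.linalg.lstsq(A,o2-o1,rcond=None)[0]
    p,q=o1+d1*t[0],o2+d2*t[1]; return (p+q)/2,np.linalg.norm(p-q)
E
python3 - <<'E'
from h import *
f=optics.grab_frame("top");s=optics.grab_frame("side")
crop(f,"pics/c1.png",215,145,90,75,8)
crop(s,"pics/c2.png",280,120,80,70,8)
crop(f,"pics/c3.png",335,160,80,75,8)
for n,P in(("small",[(346,177),(397,170),(404,222),(354,228)]),("big",[(172,278),(240,272),(246,341),(177,347)])):
    q=[unp(f,u,v,4)for u,v in P]; print(n,np.mean(q,0),[np.linalg.norm(q[i]-q[i-1]) for i in range(4)])
E
```

```text
small [ 524.532 -164.176    4.   ] [np.float64(148.71309439356085), np.float64(148.71942413311635), np.float64(151.33992294136507), np.float64(144.4082753173145)]
big [216.892 312.357   4.   ] [np.float64(193.5138697835033), np.float64(193.59115691884097), np.float64(193.99221060817908), np.float64(194.53563244613892)]
```

View pics/c1.png

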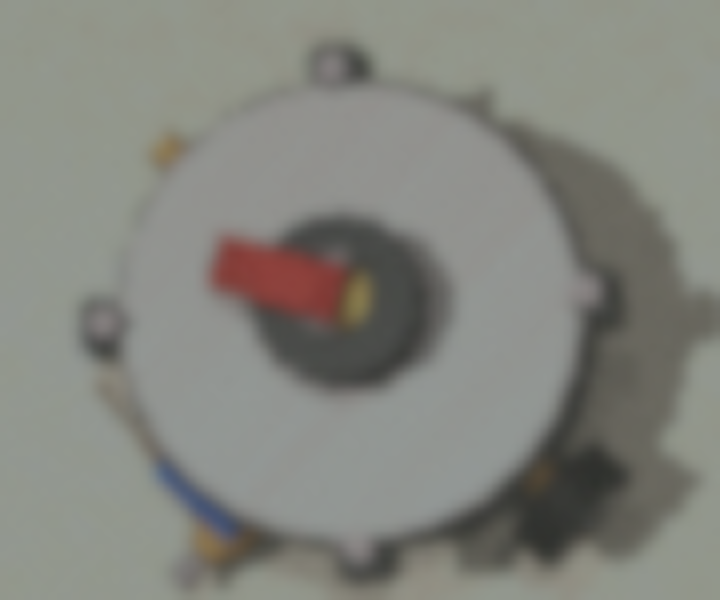

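View pics/c2.png

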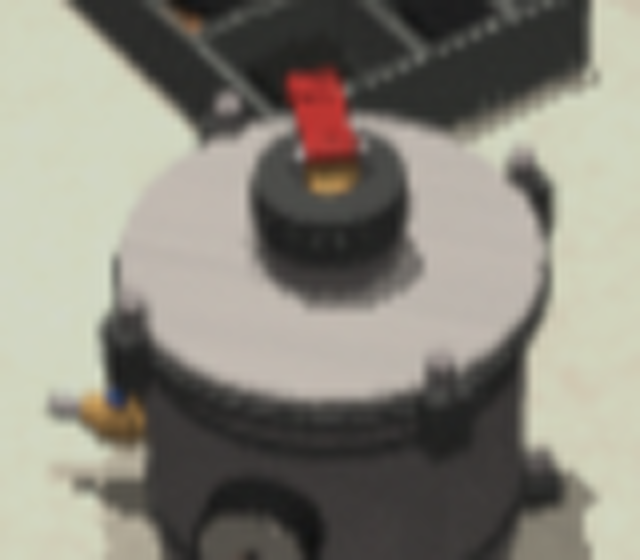

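View pics/c3.png

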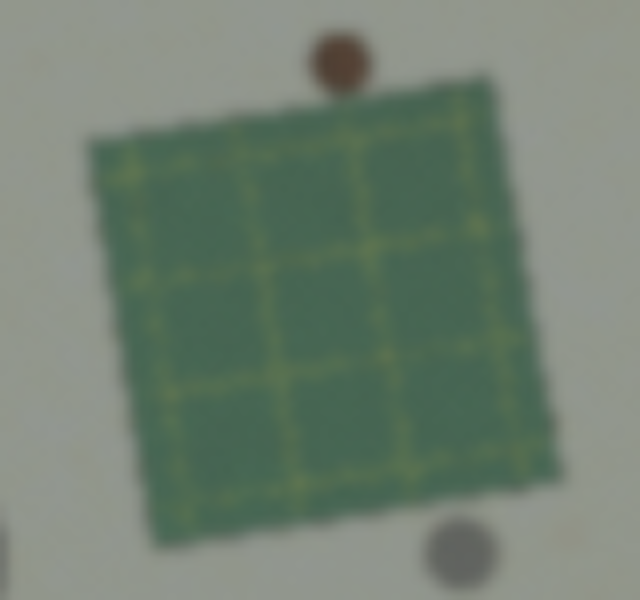

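The crops show the 150 mm mat: its edges measure 144–151 mm, against 194 mm for the larger one. The tab lies flat, pointing to image left, with its end at crop pixel (217,263). The cap centre is at about (343,300) in the same crop.

Run:
```python
from h import *
f=optics.grab_frame("top");s=optics.grab_frame("side")
def C(u,v):return 215+(u+.5)/8-.5,145+(v+.5)/8-.5
def S(u,v):return 280+(u+.5)/8-.5,120+(v+.5)/8-.5
print("lid",unp(f,*C(355,310),140))
print("cap",unp(f,*C(341,302),175))
print("cap side",unp(s,*S(330,183),175))
a=[unp(f,*C(*p),188) for p in((222,237),(212,290),(355,268),(338,325))]
print(a)
e=(a[0]+a[1])/2
print("side end", unp(s,*S(287,73),188),unp(s,*S(333,68),188))
for ax in ([407,135],):
  pass
# project model grid
st=get_state();Rm=R.from_rotvec(st["orientation"]).as_matrix();print(Rm)
```

```text
lid [557.466 151.71  140.   ]
cap [555.828 151.424 175.   ]
cap side [554.655 149.126 175.   ]
[array([575.151, 186.938, 188.   ]), array([558.445, 190.053, 188.   ]), array([564.911, 145.226, 188.   ]), array([546.986, 150.574, 188.   ])]
side end [560.278 195.287 188.   ] [575.9   190.578 188.   ]
[[-0.968  0.249 -0.   ]
 [ 0.249  0.968 -0.   ]
 [ 0.    -0.    -1.   ]]
```

```bash
python3 -m jog '[[[-0.501,-0.307,0],1.58,0.04],[[-0.501,-0.307,0],1.58,0.04],[[-0.501,-0.307,0],1.58,0.04],[[-0.501,-0.307,0],1.58,0.04],[[-0.501,-0.307,0],1.58,0.04],[[-0.501,-0.307,0],1.58,0.04],[[-0.501,-0.307,0],1.58,0.04],[[-0.501,-0.307,0],1.58,0.04],[[-0.501,-0.307,0],1.58,0.04],[[-0.501,-0.307,0],1.58,0.04],[[-0.501,-0.307,0],1.58,0.04],[[-0.501,-0.307,0],1.58,0.04]]' 20
python3 - <<'E'
from h import *
f=optics.grab_frame("top");s=optics.grab_frame("side")
crop(f,"pics/d1.png",215,145,90,75,8)
crop(s,"pics/d2.png",260,70,100,90,6)
st=get_state();print(st["eef_pos"],R.from_rotvec(st["orientation"]).as_matrix(),st["joints"])
E
```

```text
time: 1.8
eef_pos: [563.5, 183.9, 231.1]
orientation: [-2.49, -1.915, 0.001]
wrist_force: [-0.7, 0.5, 0.7]
grip_width: 40.0
[563.486 184.2   231.269] [[ 0.256  0.967 -0.   ]
 [ 0.967 -0.256 -0.   ]
 [-0.    -0.    -1.   ]] [ 0.215  0.448  1.427 -0.     1.266  0.474]
```

View pics/d2.png

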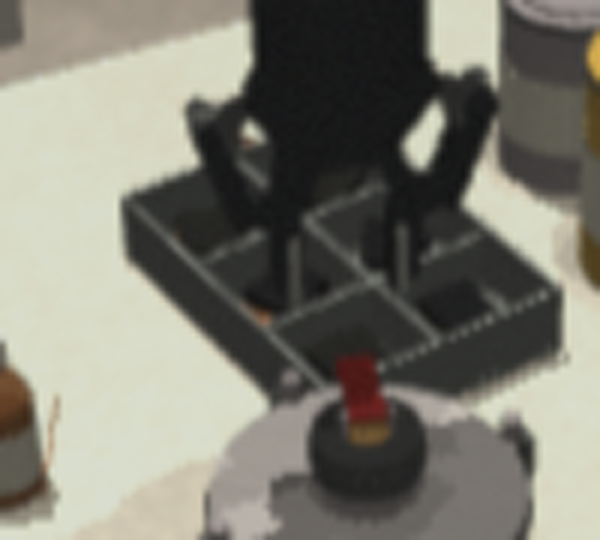

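View pics/d1.png

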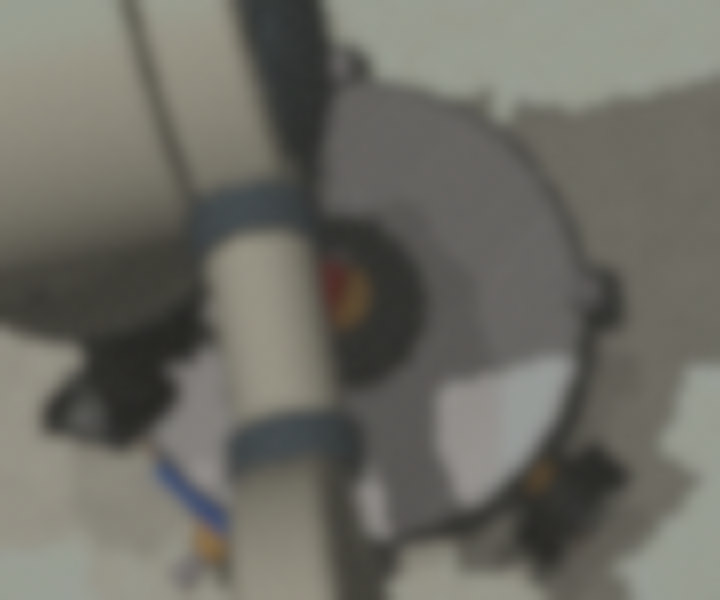

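Run:
```python
from h import *
s=optics.grab_frame("side")
st=get_state();p=st["eef_pos"];M=R.from_rotvec(st["orientation"]).as_matrix()
def P(q): return (proj(s,q)-[260,70])*6+2.5
print(P(p),P(p+M[:,1]*20),P(p-M[:,1]*20))
t=np.array([.259,.966,0]);n=np.array([-.966,.259,0]);c=np.array([556,150.5,0])
for r in(0,38):
  for w in(-9,9): print(r,w,P(c+t*r+n*w+[0,0,188]))
```

```text
[349.99  291.352] [393.204 285.832] [306.611 296.892]
0 -9 [387.659 410.182]
0 9 [348.954 415.268]
38 -9 [372.278 358.608]
38 9 [334.292 363.512]
```

```bash
python3 -m jog '[[[0.003,0.0015,0.0],0,0.032],[[0.003,0.0015,0.01],0,0.032],[[0.003,0.0015,0.02],0,0.032],[[0.003,0.0015,0.03],0,0.032],[[0.003,0.0015,0.04],0,0.032],[[0.003,0.0015,0.05],0,0.032],[[0.003,0.0015,0.059],0,0.032],[[0.003,0.0015,0.059],0,0.026],[[0.003,0.0015,0.059],0,0.026]]' 20
python3 - <<'E'
from h import *
s=optics.grab_frame("side")
crop(s,"pics/e2.png",280,90,80,75,8)
E
```

```text
time: 3.08
eef_pos: [565.9, 186.7, 172.5]
orientation: [2.49, 1.916, -0.0]
wrist_force: [0.4, -0.3, 0.2]
grip_width: 26.0
```

View pics/e2.png

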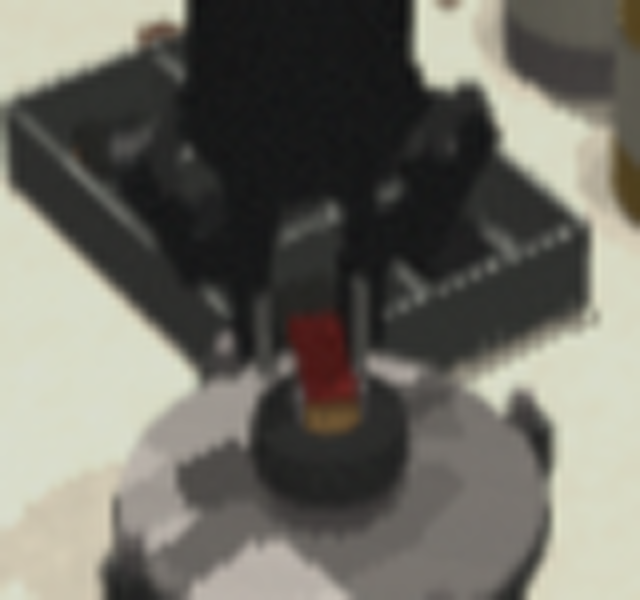

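```bash
python3 -m jog '[[[0,0.001,0.0],0,0.024],[[0,0.001,0.0],0,0.022],[[0,0.001,0],0,0.022]]' 20
python3 - <<'E'
from h import *
s=optics.grab_frame("side")
crop(s,"pics/e3.png",300,110,40,40,15)
st=get_state();M=R.from_rotvec(st["orientation"]).as_matrix();print(st["wrist_force"]@M,st["torque"]@M)
E
```

```text
time: 3.5
eef_pos: [567.0, 186.4, 172.8]
orientation: [2.49, 1.916, 0.0]
wrist_force: [0.7, -0.0, 1.5]
grip_width: 21.7
[-0.799 -0.181 -0.869] [-0.108  0.014  0.053]
```

View pics/e3.png

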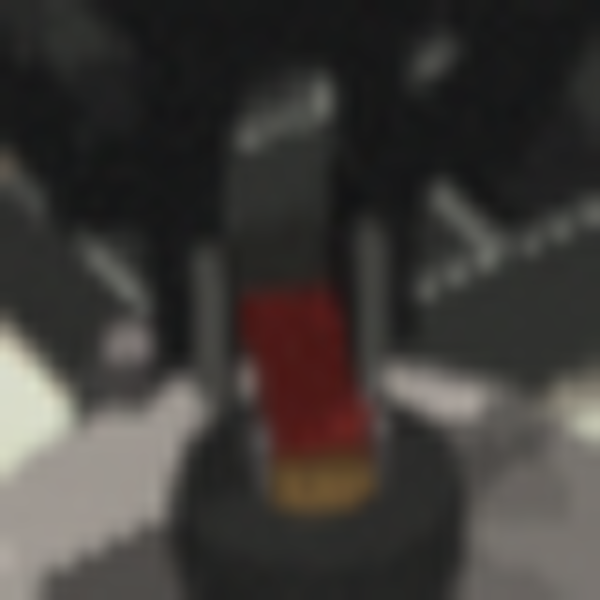

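```bash
python3 -m jog '[[[0,0.0012,0.0],0,0.0217],[[0,0.0012,0.0],0,0.020],[[0,0.0012,0],0,0.020]]' 20
python3 - <<'E'
from h import *
s=optics.grab_frame("side")
crop(s,"pics/e4.png",300,110,40,40,15)
st=get_state();M=R.from_rotvec(st["orientation"]).as_matrix();print(st["wrist_force"]@M,st["torque"]@M)
E
```

```text
time: 3.92
eef_pos: [568.1, 186.2, 172.8]
orientation: [2.49, 1.916, 0.0]
wrist_force: [-1.7, 1.8, 0.8]
grip_width: 20.0
[ 1.76  -1.959 -2.287] [0.314 0.21  0.014]
```

View pics/e4.png

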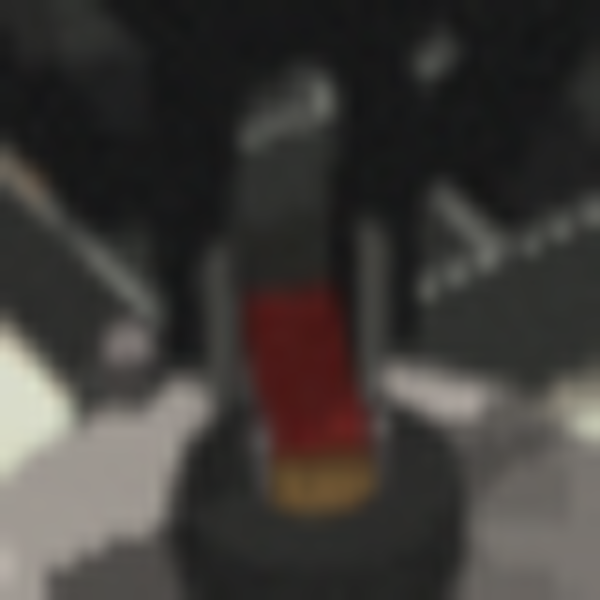

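```bash
python3 -m jog '[[[0,0.0004,0.0],0,0.0195],[[0,0.0004,0.0],0,0.019],[[0,0.0004,0],0,0.0186]]' 20
python3 - <<'E'
from h import *
st=get_state();M=R.from_rotvec(st["orientation"]).as_matrix();print(st["wrist_force"]@M,st["torque"]@M)
E
python3 -m jog '[[[0,0,0],0,0.018],[[0,0,0],0,0.0175],[[0,0,0],0,0.017]]' 20
python3 - <<'E'
from h import *
st=get_state();M=R.from_rotvec(st["orientation"]).as_matrix();print(st["wrist_force"]@M,st["torque"]@M,st["eef_pos"])
s=optics.grab_frame("side")
crop(s,"pics/e5.png",300,110,40,40,15)
E
```

```text
time: 4.35
eef_pos: [568.4, 186.2, 172.8]
orientation: [2.49, 1.916, 0.0]
wrist_force: [-3.7, 2.7, 2.1]
grip_width: 18.7
[ 1.629 -4.211 -2.08 ] [0.501 0.313 0.025]
time: 4.72
eef_pos: [568.3, 186.2, 172.8]
orientation: [-2.49, -1.916, -0.0]
wrist_force: [-3.7, 4.5, 3.0]
grip_width: 17.2
[ 3.446 -4.707 -3.025] [0.721 0.451 0.128] [568.273 186.226 172.776]
```

View pics/e5.png

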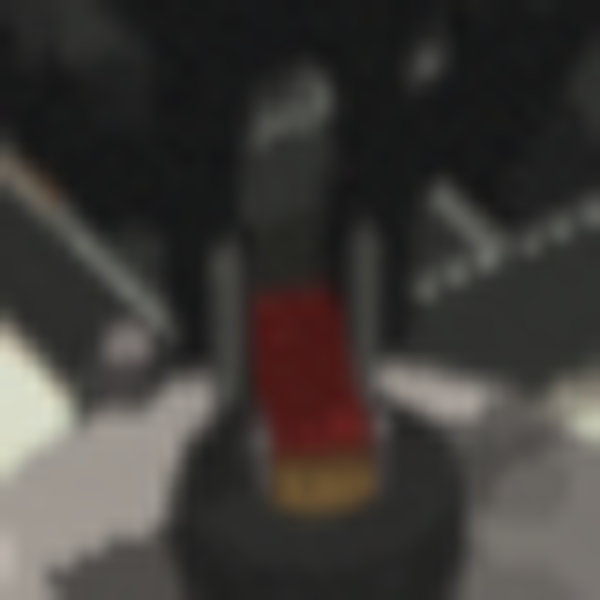

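```bash
python3 -m jog '[[[0.0,-0.0004,0.0],0,0.019],[[0.0015,-0.0004,-0.001],0,0.019],[[0.0015,-0.0004,-0.001],0,0.019]]' 20
python3 - <<'E'
from h import *
st=get_state();M=R.from_rotvec(st["orientation"]).as_matrix();print(st["wrist_force"]@M,st["torque"]@M,st["eef_pos"])
E
python3 -m jog '[[[0,0,0],0,0.018],[[0,0,0],0,0.0175],[[0,0,0],0,0.017]]' 20
python3 - <<'E'
from h import *
st=get_state();M=R.from_rotvec(st["orientation"]).as_matrix();print(st["wrist_force"]@M,st["torque"]@M,st["eef_pos"])
E
```

```text
time: 5.15
eef_pos: [568.5, 187.7, 173.8]
orientation: [2.49, 1.916, 0.0]
wrist_force: [-0.1, 0.5, 1.1]
grip_width: 19.3
[ 0.48  -0.234 -1.133] [ 0.042  0.007 -0.01 ] [568.466 187.675 173.788]
time: 5.52
eef_pos: [568.5, 187.7, 173.8]
orientation: [2.49, 1.916, 0.0]
wrist_force: [0.5, 0.6, 1.9]
grip_width: 17.2
[ 0.746  0.311 -1.923] [0.022 0.096 0.038] [568.471 187.667 173.78 ]
```

```bash
python3 -m jog '[[[0,0,0],0,0.016],[[0,0,0],0,0.015],[[0,0,0],0,0.014]]' 20
python3 - <<'E'
from h import *
st=get_state();M=R.from_rotvec(st["orientation"]).as_matrix();print(st["wrist_force"]@M,st["torque"]@M,st["eef_pos"])
E
```

```text
time: 5.9
eef_pos: [568.5, 187.6, 173.8]
orientation: [2.49, 1.916, 0.0]
wrist_force: [-0.5, 0.1, 1.5]
grip_width: 17.2
[ 0.012 -0.494 -1.464] [0.026 0.065 0.081] [568.451 187.634 173.802]
```

```bash
python3 -m jog '[[[-0.0003,0,-0.0043],0,0.014],[[-0.0011,0,-0.0085],0,0.014],[[-0.0025,0,-0.0126],0,0.014],[[-0.0044,0,-0.0165],0,0.014],[[-0.0044,0,-0.0165],0,0.014]]' 25
python3 - <<'E'
from h import *
st=get_state();M=R.from_rotvec(st["orientation"]).as_matrix();print(st["wrist_force"]@M,st["torque"]@M,st["eef_pos"])
s=optics.grab_frame("side")
crop(s,"pics/f1.png",290,100,60,50,12)
E
```

```text
time: 6.52
eef_pos: [567.2, 183.3, 190.6]
orientation: [2.49, 1.915, 0.0]
wrist_force: [-1.1, 0.1, -2.7]
grip_width: 17.4
[-0.212 -1.047  2.732] [0.237 0.119 0.118] [567.193 183.306 190.648]
```

View pics/f1.png

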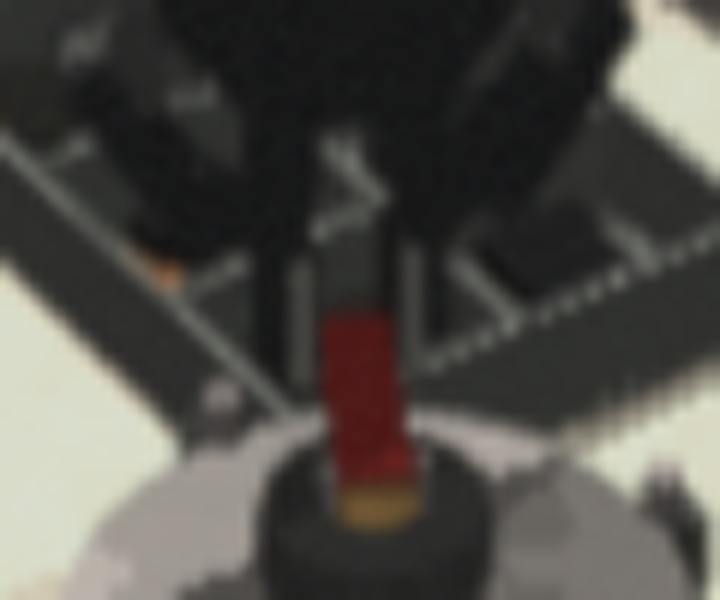

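The tab has lifted with the fingers: its end is now at crop (360,315) and looks longer. I'll continue the arc.

```bash
python3 -m jog '[[[-0.0025,0,-0.0036],0,0.014],[[-0.0053,0,-0.0068],0,0.014],[[-0.0086,0,-0.0097],0,0.014],[[-0.0121,0,-0.0121],0,0.014],[[-0.0160,0,-0.0140],0,0.014],[[-0.0201,0,-0.0154],0,0.014],[[-0.0201,0,-0.0154],0,0.014]]' 25
python3 - <<'E'
from h import *
st=get_state();M=R.from_rotvec(st["orientation"]).as_matrix();print(st["wrist_force"]@M,st["torque"]@M,st["eef_pos"])
s=optics.grab_frame("side")
crop(s,"pics/f2.png",290,90,60,50,12)
E
```

```text
time: 7.45
eef_pos: [562.4, 164.2, 206.9]
orientation: [2.49, 1.915, 0.003]
wrist_force: [-0.7, 7.0, 1.1]
grip_width: 16.9
[ 6.553 -2.476 -1.069] [0.545 1.157 0.007] [562.414 164.188 206.89 ]
```

View pics/f2.png

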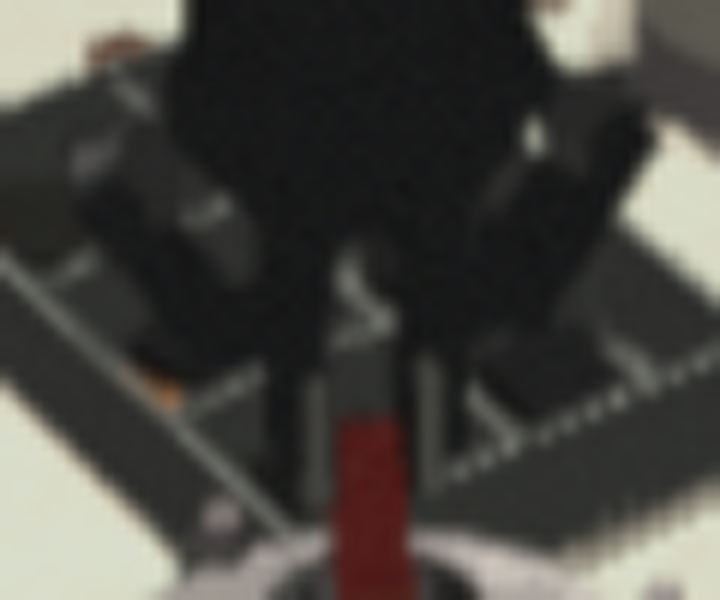

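```bash
python3 -m jog '[[[-0.002,0,-0.0005],0,0.014],[[-0.004,0,-0.0008],0,0.014],[[-0.006,0,-0.001],0,0.014],[[-0.008,0,-0.0011],0,0.014],[[-0.009,0,-0.0011],0,0.014],[[-0.009,0,-0.0011],0,0.014]]' 25
python3 - <<'E'
from h import *
st=get_state();M=R.from_rotvec(st["orientation"]).as_matrix();print(st["wrist_force"]@M,st["torque"]@M,st["eef_pos"])
s=optics.grab_frame("side")
crop(s,"pics/f3.png",290,90,60,70,10)
E
```

```text
time: 8.25
eef_pos: [560.8, 156.2, 209.1]
orientation: [2.49, 1.915, 0.007]
wrist_force: [-0.5, 8.6, 3.3]
grip_width: 17.0
[ 8.229 -2.669 -3.299] [ 0.524  1.548 -0.025] [560.802 156.176 209.137]
```

View pics/f3.png

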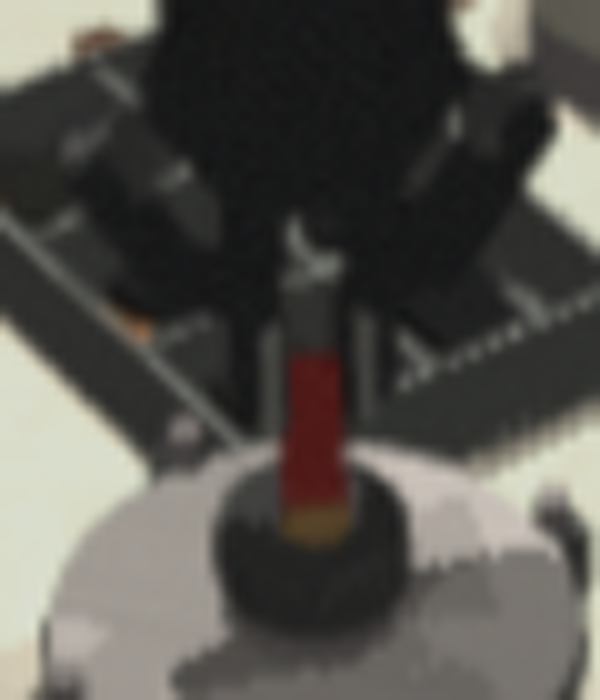

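Run:
```python
from h import *
s=optics.grab_frame("side")
def P(q): return (proj(s,q)-[290,90])*10+4.5
t=np.array([.259,.966,0]);n=np.array([-.966,.259,0])
for c in(np.array([556,150.5,0]),np.array([558,150,0])):
  for a in(60,70,80,90):
    a=np.radians(a); e=c+[0,0,184]+t*38*np.cos(a)+[0,0,38*np.sin(a)]
    # top edge visible: nearest-upper corners
    w=-t*np.sin(a)+np.array([0,0,np.cos(a)])
    print(np.degrees(a),P(e+w*4),P(e-w*4),P(c+[0,0,184]+w*4))
```

```text
59.99999999999999 [302.072 364.118] [297.678 360.082] [316.636 501.85 ]
70.0 [306.194 372.122] [301.287 363.01 ] [316.866 504.309]
80.0 [310.606 384.141] [305.335 370.175] [317.021 506.619]
90.0 [315.17  399.837] [309.699 381.406] [317.096 508.708]
59.99999999999999 [309.505 363.083] [305.068 359.054] [324.001 500.795]
70.0 [313.659 371.081] [308.713 361.976] [324.23  503.254]
80.0 [318.101 383.093] [312.794 369.135] [324.382 505.563]
90.0 [322.689 398.782] [317.188 380.36 ] [324.455 507.653]
```

The tab end is at crop row 352, while upright predicts about 381–399. So the tab stands at only about 60° and slipped in the pads. I'll let go, turn the jaws 90°, and close on the tab's wide faces, which should push it upright.

```bash
python3 -m jog '[[[0,0,0],0,0.02],[[0,0,0],0,0.03],[[0,0,0],0,0.04],[[0,0,-0.02],0,0.04],[[0,0,-0.04],0,0.05],[[0,0,-0.05],0,0.06],[[0,0,-0.05],0,0.06]]' 25
python3 -m jog '[[[-0.003,-0.001,0],0.18,0.06],[[-0.0065,-0.0017,0],0.36,0.06],[[-0.0065,-0.0017,0],0.54,0.06],[[-0.0065,-0.0017,0],0.72,0.06],[[-0.0065,-0.0017,0],0.9,0.06],[[-0.0065,-0.0017,0],1.08,0.06],[[-0.0065,-0.0017,0],1.26,0.06],[[-0.0065,-0.0017,0],1.44,0.06],[[-0.0065,-0.0017,0],1.57,0.06],[[-0.0065,-0.0017,0],1.57,0.06]]' 25
python3 - <<'E'
from h import *
st=get_state();M=R.from_rotvec(st["orientation"]).as_matrix();print(st["wrist_force"]@M,st["torque"]@M,st["eef_pos"],M,st["joints"])
s=optics.grab_frame("side")
crop(s,"pics/g1.png",285,80,75,75,8)
f=optics.grab_frame("top")
crop(f,"pics/g2.png",215,145,90,75,8)
E
```

```text
time: 9.22
eef_pos: [560.8, 156.1, 259.5]
orientation: [2.489, 1.915, 0.009]
wrist_force: [-0.4, 0.7, 0.6]
grip_width: 59.8
time: 10.48
eef_pos: [557.2, 150.1, 258.6]
orientation: [-3.113, 0.403, -0.006]
wrist_force: [-0.3, -0.3, 0.7]
grip_width: 60.2
[-0.219  0.355 -0.702] [ 0.025 -0.033  0.007] [557.213 150.114 258.606] [[ 0.967 -0.255  0.004]
 [-0.255 -0.967  0.002]
 [ 0.003 -0.003 -1.   ]] [0.159 0.398 1.433 0.002 1.306 1.987]
```

View pics/g1.png

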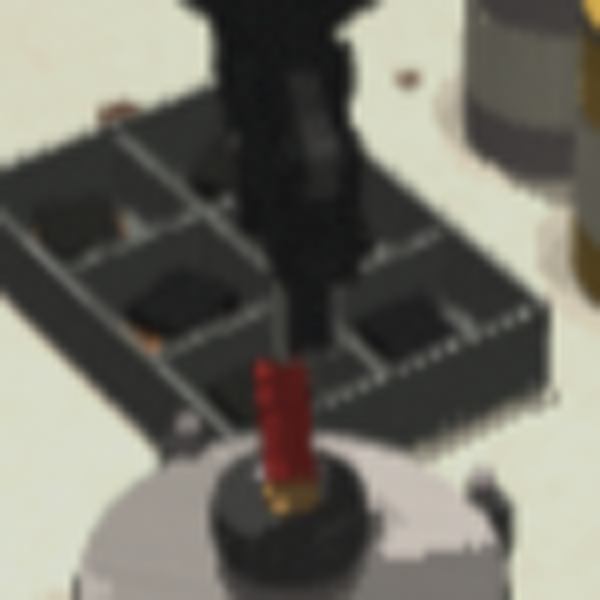

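View pics/g2.png

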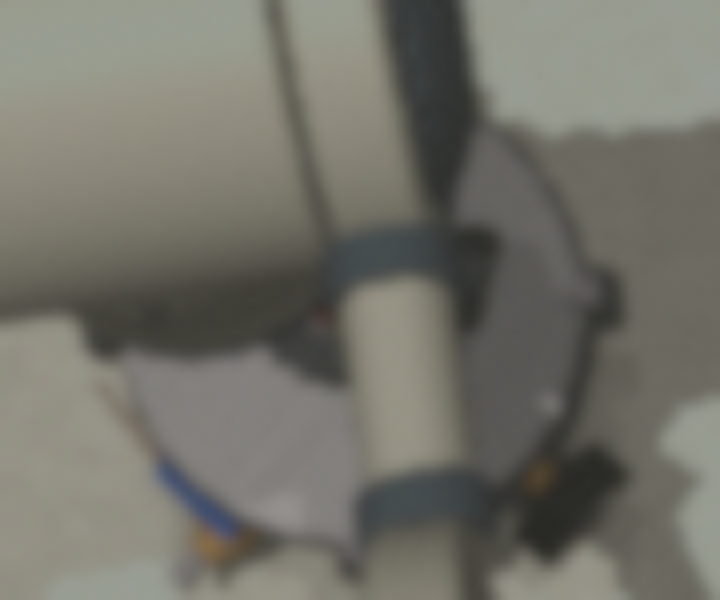

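```bash
python3 -m jog '[[[0,0,0.012],0,0.06],[[0,0,0.025],0,0.06],[[0,0,0.037],0,0.06],[[0,0,0.05],0,0.06],[[0,0,0.058],0,0.06],[[0,0,0.058],0,0.05],[[0,0,0.058],0,0.045],[[0,0,0.058],0,0.04],[[0,0,0.058],0,0.04]]' 20
python3 - <<'E'
from h import *
st=get_state();M=R.from_rotvec(st["orientation"]).as_matrix();print(st["wrist_force"]@M,st["torque"]@M,st["eef_pos"])
s=optics.grab_frame("side")
crop(s,"pics/g3.png",285,80,75,75,8)
E
python3 -m jog '[[[0,0,0],0,0.035],[[0,0,0],0,0.03],[[0,0,0],0,0.025],[[0,0,0],0,0.02],[[0,0,0],0,0.02]]' 20
python3 - <<'E'
from h import *
st=get_state();M=R.from_rotvec(st["orientation"]).as_matrix();print(st["wrist_force"]@M,st["torque"]@M,st["eef_pos"])
s=optics.grab_frame("side")
crop(s,"pics/g4.png",285,80,75,75,8)
E
```

```text
time: 11.7
eef_pos: [558.0, 150.6, 201.4]
orientation: [-3.112, 0.399, -0.008]
wrist_force: [0.1, 2.8, 3.3]
grip_width: 39.8
[-0.614 -2.761 -3.291] [0.691 0.009 0.022] [557.966 150.561 201.449]
time: 12.38
eef_pos: [557.9, 150.4, 201.3]
orientation: [-3.113, 0.399, -0.007]
wrist_force: [0.3, 2.2, 1.2]
grip_width: 20.0
[-0.312 -2.24  -1.223] [ 0.38  -0.02   0.055] [557.87  150.427 201.282]
```

View pics/g3.png

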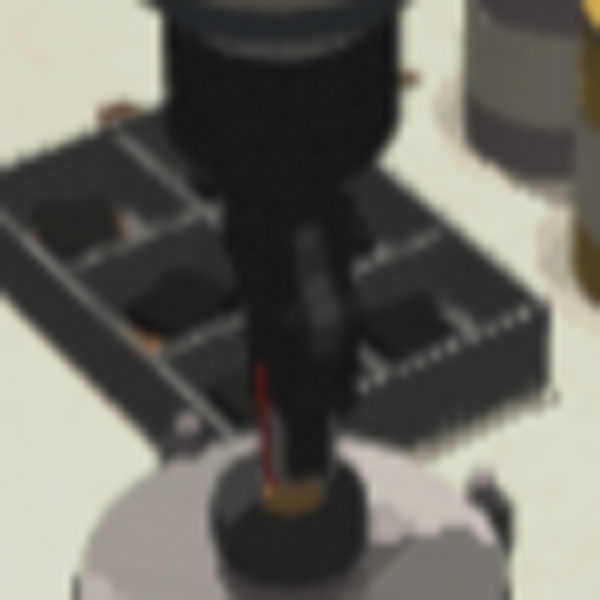

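View pics/g4.png

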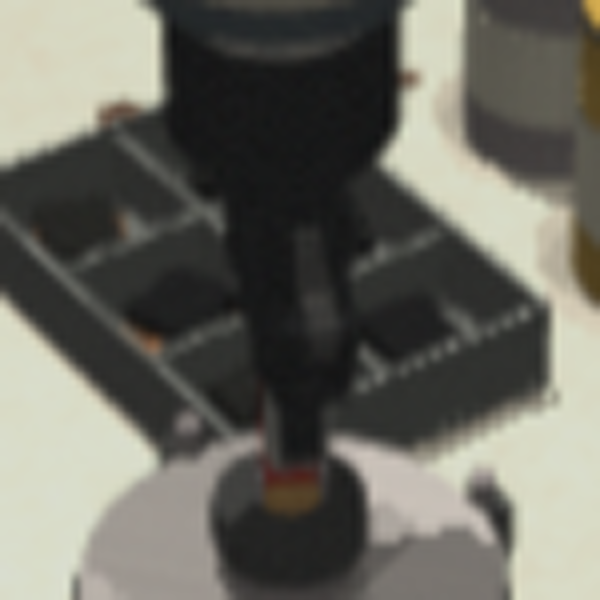

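```bash
python3 -m jog '[[[0,0,0],0,0.017],[[0,0,0],0,0.014],[[0,0,0],0,0.012],[[0,0,0],0,0.012]]' 20
python3 - <<'E'
from h import *
st=get_state();M=R.from_rotvec(st["orientation"]).as_matrix();print(st["wrist_force"]@M,st["torque"]@M,st["eef_pos"])
E
python3 -m jog '[[[0,0,0],0,0.01],[[0,0,0],0,0.009],[[0,0,0],0,0.008],[[0,0,0],0,0.007]]' 20
python3 - <<'E'
from h import *
st=get_state();M=R.from_rotvec(st["orientation"]).as_matrix();print(st["wrist_force"]@M,st["torque"]@M,st["eef_pos"])
s=optics.grab_frame("side")
crop(s,"pics/g5.png",285,80,75,75,8)
E
```

```text
time: 12.92
eef_pos: [557.9, 150.5, 201.4]
orientation: [-3.112, 0.399, -0.008]
wrist_force: [0.5, 3.9, 2.4]
grip_width: 12.0
[-0.487 -3.928 -2.336] [ 0.749 -0.076  0.024] [557.919 150.534 201.356]
time: 13.42
eef_pos: [558.2, 151.3, 201.5]
orientation: [-3.111, 0.399, -0.008]
wrist_force: [0.9, 8.7, 2.8]
grip_width: 7.5
[-1.297 -8.685 -2.789] [ 1.773 -0.23   0.119] [558.196 151.314 201.474]
```

View pics/g5.png

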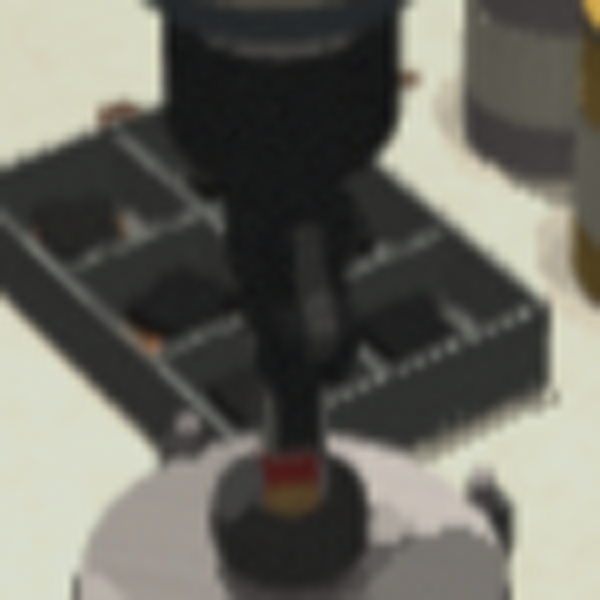

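```bash
python3 -m jog '[[[0,-0.0006,0],0,0.006],[[0,-0.0006,0],0,0.004],[[0,-0.0006,0],0,0.002]]' 60
python3 - <<'E'
from h import *
st=get_state();M=R.from_rotvec(st["orientation"]).as_matrix();print(st["wrist_force"]@M,st["torque"]@M,st["eef_pos"],M[:,0])
E
```

```text
time: 13.85
eef_pos: [558.4, 151.9, 201.5]
orientation: [-3.111, 0.399, -0.009]
wrist_force: [-0.4, 3.4, 4.2]
grip_width: 6.5
[-1.229 -3.26  -4.183] [ 0.559 -0.182  0.011] [558.366 151.867 201.55 ] [ 0.968 -0.253  0.005]
```

```bash
cat > st.py <<'E'
from h import *
st=get_state();M=R.from_rotvec(st["orientation"]).as_matrix();print("F",st["wrist_force"]@M,"T",st["torque"]@M,st["eef_pos"],"yaw",np.degrees(np.arctan2(M[1,0],M[0,0])),"w",round(st["grip_width"],2), "j6",st["joints"][5],st["tau"][5])
E
python3 -m jog '[[[0,0,0],-0.05,0.002],[[0,0,0],-0.1,0.002]]' 60; python3 st.py
python3 -m jog '[[[0,0,0],-0.05,0.002],[[0,0,0],-0.1,0.002]]'; python3 st.py
```

```text
time: 14.1
eef_pos: [558.4, 151.6, 201.6]
orientation: [-3.128, 0.241, -0.009]
wrist_force: [1.1, 1.8, 5.3]
grip_width: 6.9
F [ 0.856 -1.96  -5.331] T [ 0.208 -0.01   0.079] [558.443 151.649 201.643] yaw -8.811175513187967 w 6.89 j6 1.8835910286617836 1.2333321198821068
time: 14.35
eef_pos: [558.5, 151.4, 201.7]
orientation: [-3.137, 0.082, -0.01]
wrist_force: [0.5, 1.4, 4.6]
grip_width: 6.7
F [ 0.462 -1.469 -4.559] T [0.113 0.015 0.131] [558.514 151.419 201.734] yaw -2.989377101919481 w 6.69 j6 1.7819247746366174 1.1891908943653107
```

Run:
```python
from h import *
s=optics.grab_frame("side")
crop(s,"pics/h1.png",305,115,40,40,15)
```

```text
(no output)
```

View pics/h1.png

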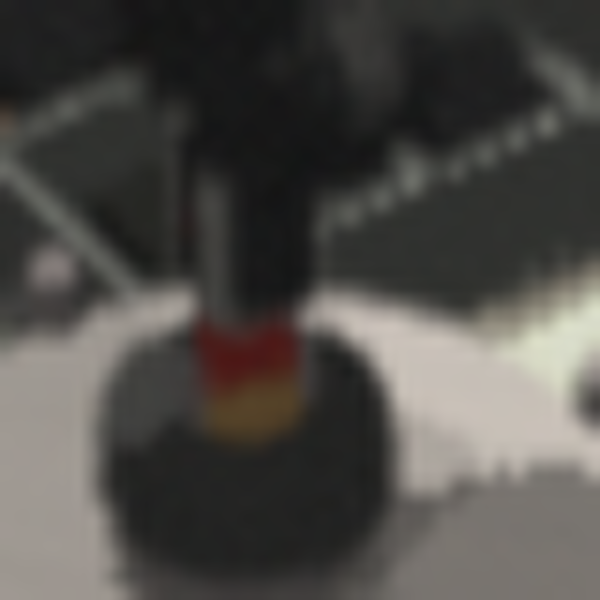

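```bash
python3 -m jog '[[[0,0,0],-0.05,0.002],[[0,0,0],-0.1,0.002]]'; python3 st.py
python3 -m jog '[[[0,0,0],-0.05,0.002]]'; python3 st.py
python3 -m jog '[[[0,0,0],-0.05,0.002]]'; python3 st.py
```

```text
time: 14.65
eef_pos: [558.6, 151.1, 201.9]
orientation: [-3.137, -0.082, -0.011]
wrist_force: [-0.4, 1.5, 5.8]
grip_width: 6.5
F [-0.237 -1.575 -5.766] T [0.13  0.011 0.08 ] [558.587 151.133 201.869] yaw 2.9894315403356377 w 6.49 j6 1.6774355253693574 1.170961707830429
time: 14.78
eef_pos: [558.6, 150.9, 201.9]
orientation: [-3.135, -0.163, -0.011]
wrist_force: [-0.8, 2.8, 3.8]
grip_width: 6.6
F [-0.51  -2.865 -3.795] T [0.465 0.109 0.178] [558.62  150.945 201.929] yaw 5.939752695389921 w 6.62 j6 1.625813335706494 1.2420334294438362
time: 14.9
eef_pos: [558.7, 150.8, 202.0]
orientation: [-3.13, -0.243, -0.011]
wrist_force: [-0.6, 2.5, 6.0]
grip_width: 6.5
F [-0.199 -2.559 -6.015] T [0.498 0.037 0.134] [558.745 150.829 202.033] yaw 8.890610073309931 w 6.46 j6 1.5741384820943727 1.2431321293115616
```

```bash
for i in 1 2 3; do python3 -m jog '[[[0,0,0],-0.05,0.002]]' >/dev/null; python3 st.py; done
```

```text
F [-0.202 -2.748 -6.531] T [0.544 0.02  0.089] [558.784 150.725 202.192] yaw 11.844940202601613 w 6.74 j6 1.5224990943779715 1.2649872153997421
F [ 1.157 -3.199 -6.826] T [0.641 0.003 0.069] [558.809 150.678 202.357] yaw 14.798975926007262 w 6.61 j6 1.4708329314607855 1.2490862980484962
F [ 0.08  -3.695 -5.984] T [0.641 0.166 0.145] [558.901 150.629 202.578] yaw 17.75584101746332 w 6.91 j6 1.4190938739929702 1.2355316430330276
```

```bash
python3 -m jog '[[[0,0,-0.0006],0,0.002],[[0,0,-0.001],0,0.002],[[0,0,-0.001],0,0.002]]' >/dev/null; python3 st.py
```

```text
F [ 1.523 -3.219 -4.353] T [0.614 0.138 0.049] [558.911 150.609 203.613] yaw 17.730088094992993 w 6.71 j6 1.4194785556448348 -0.01615021436009556
```

```bash
python3 -m jog '[[[0,0,-0.0006],0,0.002],[[0,0,-0.001],0,0.002],[[0,0,-0.001],0,0.002]]' >/dev/null; python3 st.py
python3 - <<'E'
from h import *
s=optics.grab_frame("side")
crop(s,"pics/h2.png",305,115,40,40,15)
E
```

```text
F [ 1.608 -3.573 -2.91 ] T [0.607 0.233 0.045] [558.849 150.608 204.585] yaw 17.72785708811332 w 6.98 j6 1.4195471053169209 -0.01821897109039128
```

View pics/h2.png

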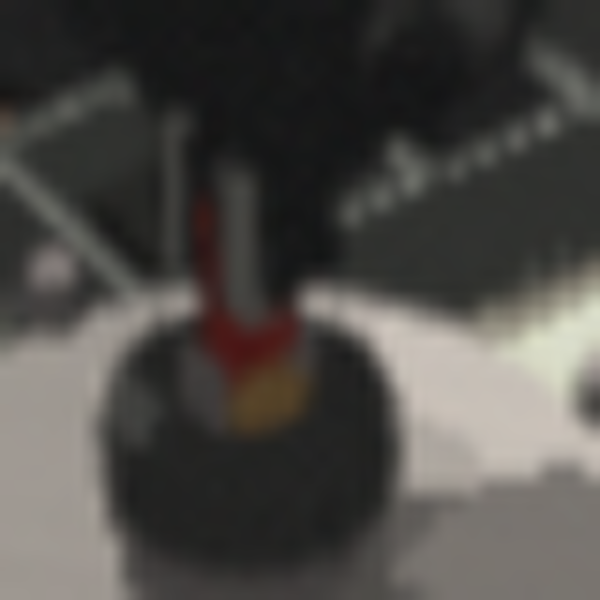

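The cap turned with the gripper and its lower edge has risen from about row 578 to 558. The 2 mm lift met no downward pull, so it is free. I'll lift straight up.

```bash
python3 -m jog '[[[0,0,-0.001],0,0.002],[[0,0,-0.002],0,0.002],[[0,0,-0.003],0,0.002]]' >/dev/null; python3 st.py
python3 -m jog '[[[0,0,-0.002],0,0.002],[[0,0,-0.004],0,0.002],[[0,0,-0.006],0,0.002],[[0,0,-0.008],0,0.002]]' >/dev/null; python3 st.py
```

```text
F [-0.217 -2.401  3.551] T [ 0.527  0.295 -0.011] [558.584 150.532 207.352] yaw 17.727834989006613 w 6.84 j6 1.419560160263351 -0.008980179845821112
F [-0.553 -0.761  1.254] T [0.    0.016 0.01 ] [558.498 150.414 215.52 ] yaw 17.730376715893748 w 6.78 j6 1.4195098910283221 -0.00021286763967509614
```

```bash
python3 -m jog '[[[0,0,-0.015],0,0.002],[[0,0,-0.03],0,0.002],[[0,0,-0.045],0,0.002],[[0,0,-0.055],0,0.002],[[-0.010,0.022,-0.055],0,0.002],[[-0.025,0.056,-0.055],0,0.002],[[-0.04,0.09,-0.055],0,0.002],[[-0.055,0.124,-0.055],0,0.002],[[-0.07,0.158,-0.055],0,0.002],[[-0.085,0.192,-0.055],0,0.002],[[-0.10,0.226,-0.055],0,0.002],[[-0.115,0.26,-0.055],0,0.002]]'; python3 st.py
python3 - <<'E'
from h import *
for n in("side","top"):
    f=optics.grab_frame(n); cv2.imwrite(f"pics/i_{n}.png",f["pixels"])
E
```

```text
time: 18.45
eef_pos: [527.5, -133.7, 269.9]
orientation: [-3.102, -0.484, -0.012]
wrist_force: [0.2, 0.2, -0.8]
grip_width: 7.2
F [ 0.226 -0.184  0.755] T [-0.024 -0.026 -0.028] [ 527.524 -133.651  269.892] yaw 17.722766147418934 w 7.21 j6 0.8989832038452263 1.7715702205896378
```

View pics/i_side.png

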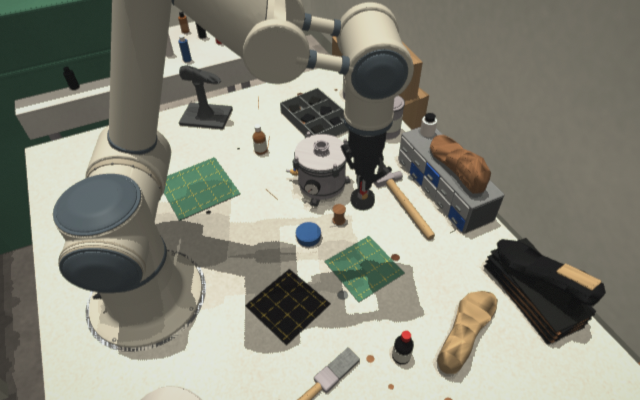

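The bare neck shows at (320,147), and the cap hangs from the gripper at (362,200). The side-view mat corners are about (325,265), (368,237), (404,270) and (359,300). I'll cross-check the mat centre from them, then go down.

```bash
python3 - <<'E'
from h import *
s=optics.grab_frame("side")
print(np.mean([unp(s,u,v,4) for u,v in((325,265),(368,237),(404,270),(359,300))],0))
E
python3 -m jog '[[[-0.012,0.028,0.01],0,0.002],[[-0.012,0.028,0.04],0,0.002],[[-0.012,0.028,0.07],0,0.002],[[-0.012,0.028,0.10],0,0.002],[[-0.012,0.028,0.13],0,0.002],[[-0.012,0.028,0.16],0,0.002],[[-0.012,0.028,0.18],0,0.002],[[-0.012,0.028,0.195],0,0.002],[[-0.012,0.028,0.203],0,0.002],[[-0.012,0.028,0.208],0,0.002],[[-0.012,0.028,0.208],0,0.002]]'; python3 st.py
python3 - <<'E'
from h import *
s=optics.grab_frame("side")
crop(s,"pics/j1.png",310,190,110,120,5)
E
```

```text
[ 525.211 -165.972    4.   ]
time: 19.98
eef_pos: [526.2, -163.6, 61.8]
orientation: [-3.103, -0.48, -0.012]
wrist_force: [-0.3, 0.0, -1.0]
grip_width: 6.5
F [-0.243 -0.095  1.023] T [-0.055 -0.024 -0.015] [ 526.193 -163.599   61.795] yaw 17.59094554092761 w 6.5 j6 0.8457170690900362 0.0027433274954091758
```

View pics/j1.png

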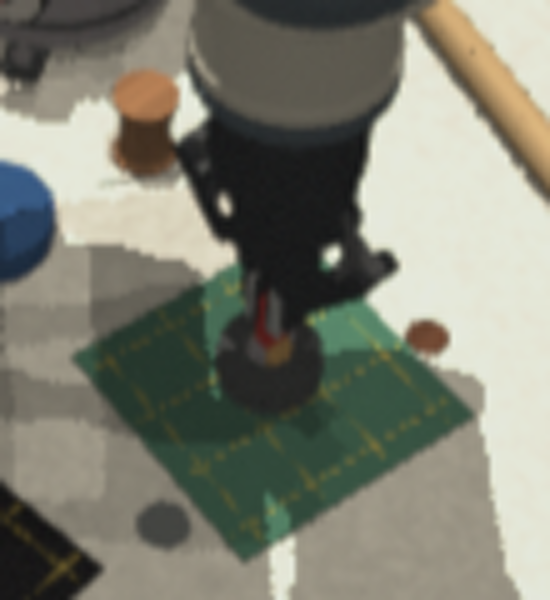

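```bash
python3 -m jog '[[[0,0,0.002],0,0.002],[[0,0,0.004],0,0.002],[[0,0,0.006],0,0.002],[[0,0,0.007],0,0.002],[[0,0,0.007],0,0.002]]'>/dev/null; python3 st.py
python3 -m jog '[[[0,0,0.0005],0,0.002],[[0,0,0.001],0,0.002]]'>/dev/null; python3 st.py
python3 -m jog '[[[0,0,0.0005],0,0.002],[[0,0,0.001],0,0.002]]'>/dev/null; python3 st.py
```

```text
F [-0.147 -0.7    1.544] T [-0.024 -0.064  0.034] [ 526.265 -163.604   54.9  ] yaw 17.590193503981006 w 6.52 j6 0.8456233659108271 -0.0002238597608084092
F [ 0.135 -1.252  2.091] T [0.026 0.004 0.045] [ 526.326 -163.617   53.912] yaw 17.59436224631486 w 6.64 j6 0.8455744965574556 0.0003273437141615432
F [ 0.23  -0.223  1.156] T [-0.017  0.008 -0.039] [ 526.315 -163.62    52.879] yaw 17.586963334938908 w 6.49 j6 0.8456297938579204 0.00019014838471775874
```

```bash
for i in 1 2 3; do python3 -m jog '[[[0,0,0.0003],0,0.002],[[0,0,0.0006],0,0.002]]'>/dev/null; python3 st.py; done
```

```text
F [ 0.673 -0.068  1.74 ] T [-0.019 -0.009 -0.034] [ 526.345 -163.631   52.259] yaw 17.588243238490666 w 6.66 j6 0.8455999738961053 9.473141290072817e-05
F [-0.869 -2.416 -7.295] T [ 0.356 -0.146 -0.031] [ 526.418 -163.57    51.881] yaw 17.587635978652596 w 6.56 j6 0.8455813544561821 -0.004621226107701659
F [ -2.122  -3.587 -14.446] T [ 0.614 -0.453  0.001] [ 526.464 -163.497   51.753] yaw 17.591487503445 w 6.58 j6 0.8455599885571445 -0.002620014638523571
```

```bash
python3 -m jog '[[[0,0,-0.0004],0,0.002],[[0,0,-0.0004],0,0.002]]'>/dev/null; python3 st.py
python3 -m jog '[[[0,0,0],0,0.007],[[0,0,0],0,0.009],[[0,0,0],0,0.012],[[0,0,0],0,0.02],[[0,0,0],0,0.03],[[0,0,0],0,0.04],[[0,0,0],0,0.04]]' 20; python3 st.py
python3 - <<'E'
from h import *
s=optics.grab_frame("side")
crop(s,"pics/k1.png",310,190,110,120,5)
E
```

```text
F [ 0.193 -0.134  1.687] T [ 0.033  0.04  -0.003] [ 526.466 -163.496   52.116] yaw 17.59107649472517 w 6.68 j6 0.8455922873394583 0.0002465080342517467
time: 23.02
eef_pos: [526.5, -163.5, 52.2]
orientation: [-3.103, -0.48, -0.013]
wrist_force: [0.3, -0.5, 0.4]
grip_width: 40.1
F [ 0.148  0.577 -0.427] T [ 0.016 -0.01  -0.038] [ 526.467 -163.498   52.158] yaw 17.590488970354865 w 40.1 j6 0.845611147617837 0.00010635485068632988
```

View pics/k1.png

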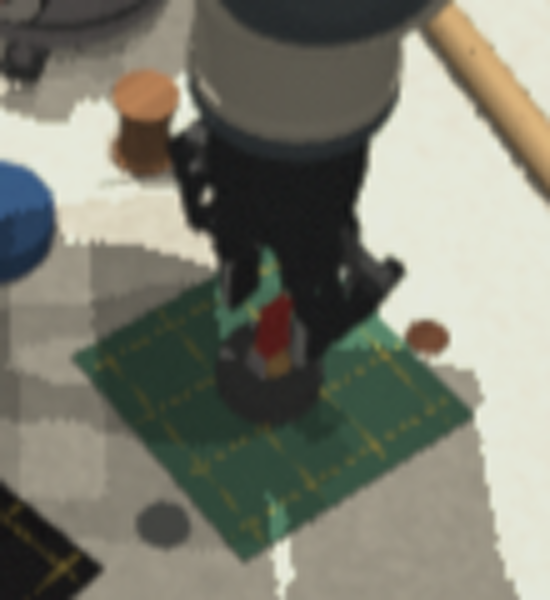

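The cap stands on the mat, released. I'll raise the arm clear and move it aside towards the robot so I can take final pictures.

```bash
python3 -m jog '[[[0,0,-0.015],0,0.04],[[0,0,-0.04],0,0.04],[[0,0,-0.08],0,0.04],[[0,0,-0.12],0,0.04],[[0,0,-0.16],0,0.04],[[0,0,-0.2],0,0.04],[[-0.05,0.03,-0.2],0,0.04],[[-0.1,0.06,-0.2],0,0.04],[[-0.1,0.1,-0.2],0,0.04],[[-0.1,0.13,-0.2],0,0.04],[[-0.1,0.13,-0.2],0,0.04]]'; python3 st.py
python3 - <<'E'
from h import *
for n in("side","top"):
    f=optics.grab_frame(n); cv2.imwrite(f"pics/l_{n}.png",f["pixels"])
    if n=="side": crop(f,"pics/l_c.png",310,190,110,120,5)
    else: crop(f,"pics/l_t.png",335,160,80,75,8)
E
```

```text
time: 24.45
eef_pos: [469.0, -319.8, 252.1]
orientation: [-3.105, -0.478, -0.014]
wrist_force: [-0.4, 1.3, -0.1]
grip_width: 39.8
F [ 0.022 -1.363  0.057] T [-0.051 -0.013  0.001] [ 468.989 -319.774  252.068] yaw 17.494109297123757 w 39.78 j6 0.5556142874010603 -0.48456016927957535
```

View pics/l_side.png

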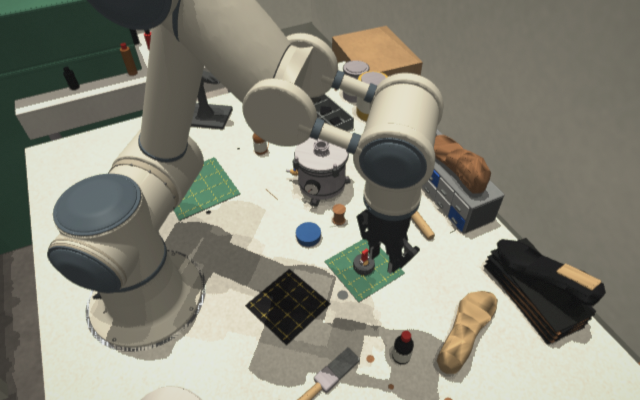

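View pics/l_c.png

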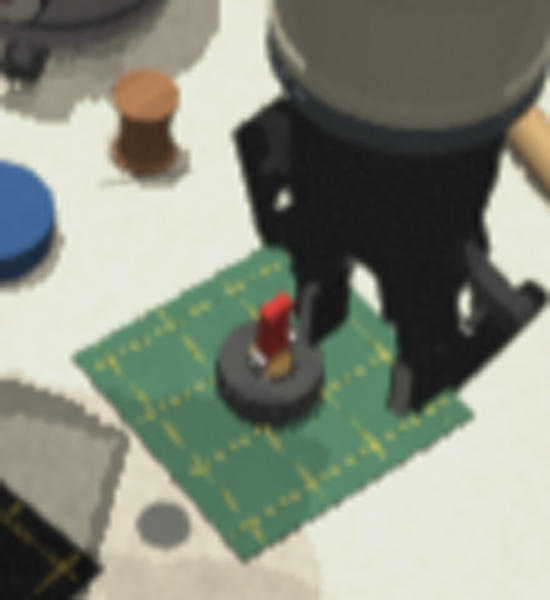

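View pics/l_top.png

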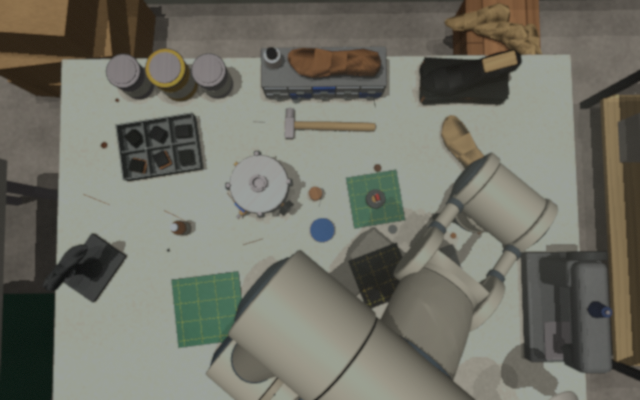

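Run:
```python
from h import *
s=optics.grab_frame("side");f=optics.grab_frame("top")
crop(s,"pics/m1.png",350,240,30,40,15);crop(f,"pics/m2.png",355,180,40,40,15)
c=np.array([526.3,-163.6,35]);th=np.radians(107.5);t=np.array([np.cos(th),np.sin(th),0]);n=np.array([-t[1],t[0],0])
for a in(75,82,90):
  r=np.radians(a);e=np.array(t*np.cos(r)+[0,0,np.sin(r)]);w=-t*np.sin(r)+np.array([0,0,np.cos(r)])
  print(a,[((proj(s,c+e*38+w*i*4+n*j*9)-[350,240])*15+7).round() for i in(1,-1) for j in(1,-1)],[((proj(f,c+e*38+w*i*4+n*j*9)-[355,180])*15+7).round() for i in(1,-1) for j in(1,-1)])
```

```text
75 [array([174., 172.]), array([248., 112.]), array([140., 153.]), array([214.,  93.])] [array([329., 309.]), array([298., 215.]), array([288., 323.]), array([257., 230.])]
82 [array([194., 187.]), array([269., 127.]), array([159., 163.]), array([234., 103.])] [array([354., 301.]), array([322., 207.]), array([312., 315.]), array([280., 221.])]
90 [array([218., 207.]), array([292., 146.]), array([183., 178.]), array([257., 118.])] [array([381., 292.]), array([350., 198.]), array([340., 305.]), array([308., 212.])]
```

View pics/m1.png

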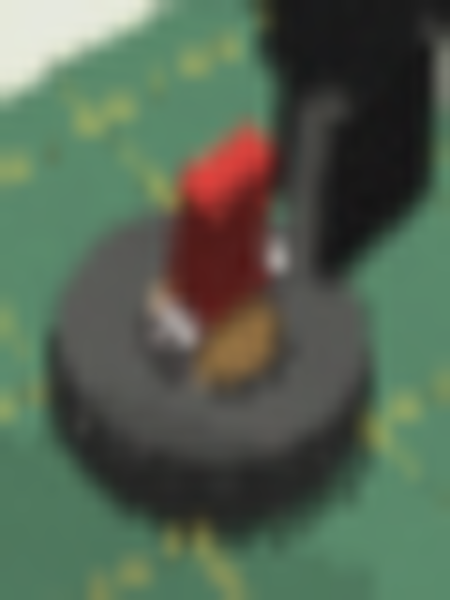

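View pics/m2.png

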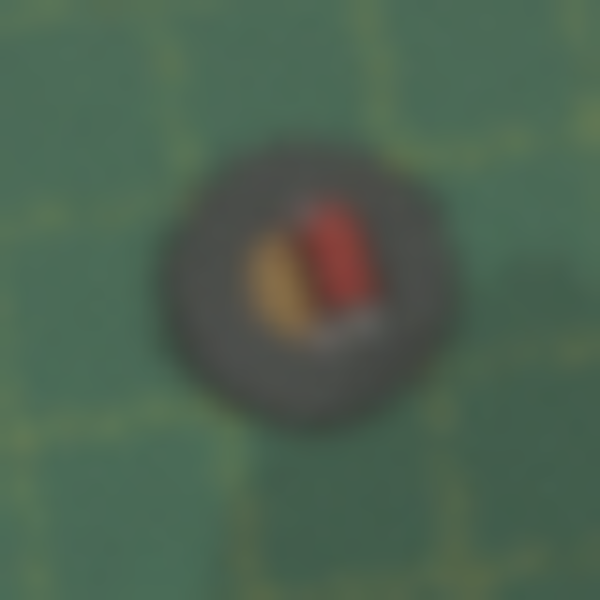

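The tab-end corners match the 90° prediction in the top view: (380,300) and (308,212) seen against (381,292) and (308,212) predicted. The side view agrees within about a pixel. The cap sits flat in the middle of the mat, so I'm handing in.

```bash
python3 -c "
from cell import arm; print(arm.hand_in())"
```

```text
the job is handed in; nothing more can be done
None
```

The filler cap is off the tank and standing on the small green cutting mat, and the job was handed in about 24.6 s into the 72 s limit. `hand_in` reports no verdict, so the checks below are my own.

**What I did:**
1. **Vent tab:** I lifted it by its edges, but it slipped in the pads and stopped at about 60°. I then closed the jaws on its wide faces, which pushed it upright before the cap was turned.
2. **Unscrewing:** I turned the cap about 33° anticlockwise. A gentle 1 mm lift, then another, met no hold, so I took it straight off.
3. **Setting down:** I lowered the cap onto the middle of the mat, let go and moved the arm clear.

**Last checks:** In both pictures the cap stands level and right way up near the mat's centre. The tab reads about 90° in the top view and within 2–3° of that in the side view. The other things in view looked undisturbed, though the arm hid the black dye bottle and brush in the top view and part of the hammer in the side view.

**Less certain:**
- **Coming free:** The wrist torque was too noisy (about 0.07–0.18 N m) to show a clear drop. I judged the cap free from its rise and the upward push instead.
- **Tab grip:** The first, slightly off-centre grip pushed the tab sideways with about 5 N, roughly 0.15 N m in the tightening direction, before I corrected it.
- **Set-down force:** It peaked at about 14 N, and I eased it off before letting go.

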